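# Hold a label holder pressed home behind a shelf lip

## Robot

A 7-joint arm with a two-finger parallel gripper is mounted at the origin on the work surface. World frame = base frame: x ahead of the robot, y to its left, z up, the work surface at z = 0. Lengths are in mm, angles in rad, forces in N, time in s.
With the tool pointing down it reaches from about 400 to 875 mm from the base axis. Payload 19.3 kg.
Tool frame: the origin (TCP) lies at the very end of the fingers, on their centre line; the grasp point (between the pads) lies 19 mm behind it (grip_point_offset is the z of the grasp point in the tool frame, in mm); z points along the fingers, x is the direction in which the jaws open and shut, and the axes are right-handed (so a half turn about z gives the same grasp; the last joint's range is limited). The gripper opens to 85 mm and grips with 20 to 120 N. Pads are 22 mm wide; open, the fingers measure 114 mm over their backs; the gripper's body (76 mm by 85 mm) begins 54 mm behind the grasp point. The pads swing forward as they close: fully open they stand 13 mm farther back than shut.
Start: joints at [-1.351, 0.521, -0.036, 1.599, 0.021, 1.021, -0.113], TCP at [178.619, 598.924, 231.291] pointing down, gripper open.
Joint ranges: [-2.91, 2.91], [-0.3, 2.13], [-1.5, 1.42], [0.17, 2.43], [-1.26, 4.41], [0.16, 1.93], [-2.52, 2.52]. Speed limits (rad/s): [1.89, 1.89, 2.39, 2.39, 3.01, 3.01, 3.01].

## Interface

Orientations are given as a 3x3 rotation matrix whose columns are the frame's x, y, z axes.
In Python, from workcell import movep, movel, goto_joints, open_gripper, clamp, wait, inverse_kinematics, read_state, camera, PlanningError, finish_job, grip_point_offset gives the robot as it stands. Calls block until the motion is done:
- movep(position, orientation): joint-space move of the TCP to a pose.
- movel(position, frame=None, max_speed=150, guard=None): straight line of the TCP; frame=None keeps the orientation; max_speed is the mean speed in mm/s. With guard (N) it stops when the force on the tool has changed by that much, and returns True; else False.
- goto_joints(angles): joint-space move.
- open_gripper() and clamp(): open the fingers fully, or close them until they stop; the grip force is fixed at half the most.
- wait(seconds).
- inverse_kinematics(position, orientation): joint angles nearest the present ones, or None.
- read_state(): the state.
- camera(name): name is "scene" or "top" or "wrist"; returns a dict with "image" (384x512x3 uint8, blue, green, red), "range_z" (384x512 float32, mm along the optical axis (not along the pixel's ray), 0 where there is no reading), "fx", "fy", "cx", "cy" (pixels), "cam_to_world" (4x4, takes a point from camera to world coordinates). Camera axes: x right, y up, looking along -z (the intrinsics and any distortion apply to the point x, -y, -z); pixel columns grow to the right and rows downward; lengths in mm; the calibration is good to about 2 mm. A picture is of the moment at which its call begins.
A pose or a line that the arm cannot do raises PlanningError and nothing moves.
- finish_job(): hands the job in, once; it reports no verdict.
The state is a dict: "time": time; "qpos": joint angles; "qvel": joint speeds; "joint_efforts": joint torques, N m; "eef_pos": TCP position; "tool_rot": TCP orientation; "ft_force": force on the tool from outside, world axes, zero at the start; "torque": the same for the moment, N m; "finger_gap": finger opening in mm.
Only numpy, scipy, OpenCV 4.12 (cv2) and the standard library are available. Lean on these libraries where they do the work, as an engineer would, in place of code of your own. Each camera call takes 0.05 s, during which the arm holds its last target.

## Task

Fit the loose label holder to the low steel shelf on the repair bench: at the empty place, beside the holder already fitted, slide its foot nose first and flat on the bench through the opening under the shelf's front lip, and push it in against the hidden spring clip until it comes up hard against the stop. Finish while still holding it there, gripped or pushed with the fingers and fully home, because the clip pushes it out again if you let go. Leave the screwdriver, the jar and the dish where they are.

Things in the scene. Friction and masses are not known exactly. Their poses are not given: they have to be found in the camera images.
- holder: Loose aluminium label holder, 0.08-0.17 kg, flat on the bench. Foot 6 mm thick, 56 wide (y), from 30 mm behind (-x) to 50 mm ahead (+x) of the origin; its last 10 mm, the nose at +x, is 46 wide. An upright ticket plate stands on it, 10 thick (x -25 to -15 mm), 50 wide (y), top 46 mm up, white label on its -x face. Origin: underside, mid-width. x points to the nose, which goes in first; z up.
- plate (a point): Middle of the top edge of the loose holder's ticket plate (20 mm behind the holder's origin, 46 mm above the foot's underside). The plate can be gripped across its 10 mm thickness (along x) or its 50 mm width (along y); the foot fills the lowest 6 mm.
- shelf: The low steel shelf, fixed on the bench: 270 mm wide (y), 154 deep (x), deck top 40 mm up. Origin: bench level, middle of the lip's front face; x points level into the shelf. Two label places side by side along its front lip, one empty, one filled. Low boxes on the deck, 99 mm and more behind the lip, reach 66 mm up.
- empty_bay: The empty place. Origin: bench level, mid-opening, in the plane of the lip's front face; x level into the shelf, y along the lip, z up. The lip, 4 mm thick, hangs from 40 down to 12 mm above the bench; under it the opening, 62 mm wide between guide walls 60 mm long. Guides 10 mm high flare out 17 mm in front of it to about 80 mm apart.
- home (a point): Where the holder's origin is when it is fully home: bench level, 16 mm in front of the empty place's lip face, mid-opening; the holder's x and y axes are then parallel to the empty place's.
- full_bay: The filled place on the same shelf, 130 mm along the lip to one side (either side) of the empty one, built alike with the same axes and origin; an identical label holder sits in it, fixed and fully home.
- clip (a joint): Travel in m of the hidden spring clip of the empty place. It meets the nose 24 mm behind the lip's front face, 10 mm before the rigid stop (34 mm behind that face): 0 at rest, 0.010 with the nose against the stop. Its spring starts at about 3 N and reaches about 8 N at 0.010; then the force rises steeply.
- screwdriver: Bystander: screwdriver with orange handle lying on the bench, origin at its underside.
- jar: Bystander: jar, 48 mm across, 60 mm high, standing on the bench, origin at the middle of its underside.
- dish: Bystander: round steel dish, 80 mm across, 28 mm high, on the bench, origin at the middle of its underside.
There are look-alikes about, which are no part of the job. Leave any red look-alike of the holder alone. What is shaped like the empty_bay but yellow is not meant.

How it is judged:
By the outcome, as a careful person would: the job done as asked, in the order asked, and still so for the second after the job is handed in, while the arm keeps its last pose, push and grip.
It also fails if it takes over 35 s, if anything falls off the work surface, if the arm or the gripper's body presses on something with over 40 N, if the wrist force passes 120 N, or if a joint passes its speed limit or range.

## Working session

There is one attempt and no reset: what is moved stays moved. The work goes in short steps, each a Python script; the robot and the scene stay as the last script left them, time stands still between calls to the robot, and variables do not carry over. Pictures are saved under pics/ and viewed, and the job is handed in when it is done.

```bash
ls; mkdir -p pics
cat > h.py <<'E'
import numpy as np, cv2
from workcell import *
def snap(n,f):
    c=camera(n); cv2.imwrite(f'pics/{f}.png',c['image']); np.savez(f'pics/{f}.npz',**{k:c[k] for k in c}); return c
def load(f): return dict(np.load(f'pics/{f}.npz'))
def pt(c,u,v,z=None):
    # world point from depth, or on plane z
    T=c['cam_to_world']; d=np.array([(u-c['cx'])/c['fx'],-(v-c['cy'])/c['fy'],-1.0])
    if z is None:
        r=c['range_z'][int(round(v)),int(round(u))]; return (T@np.r_[d*r,1])[:3]
    w=T[:3,:3]@d; s=(z-T[2,3])/w[2]; return T[:3,3]+s*w
def crop(f,u0,v0,u1,v1,s,o):
    im=cv2.imread(f'pics/{f}.png')[v0:v1,u0:u1]; cv2.imwrite(f'pics/{o}.png',cv2.resize(im,None,fx=s,fy=s,interpolation=cv2.INTER_CUBIC))
E
python3 - <<'E'
from h import *
for n in ['scene','top','wrist']:
    c=snap(n,n+'0'); print(n,[k for k in c], c['fx'],c['cam_to_world'].round(2).tolist())
s=read_state();print(s['time'],s['tool_rot'],s['finger_gap'],grip_point_offset)
E
```

```text
pics
scene ['image', 'range_z', 'fx', 'fy', 'cx', 'cy', 'cam_to_world'] 396.41289189514447 [[-0.54, -0.64, 0.55, 1120.71], [0.84, -0.4, 0.36, 406.01], [-0.01, 0.66, 0.75, 822.19], [0.0, 0.0, 0.0, 1.0]]
top ['image', 'range_z', 'fx', 'fy', 'cx', 'cy', 'cam_to_world'] 455.5194863569674 [[-0.01, 0.99, -0.13, 414.29], [-1.0, -0.01, 0.01, 18.32], [0.0, 0.13, 0.99, 1139.17], [0.0, 0.0, 0.0, 1.0]]
wrist ['image', 'range_z', 'fx', 'fy', 'cx', 'cy', 'cam_to_world'] 284.73733053908455 [[0.29, -0.91, -0.31, 98.16], [0.96, 0.27, 0.09, 623.13], [-0.0, -0.33, 0.95, 372.93], [0.0, 0.0, 0.0, 1.0]]
0.15 [[ 2.85794184e-01  9.58291008e-01 -1.68365799e-04]
 [ 9.58290674e-01 -2.85794226e-01 -8.02779916e-04]
 [-8.17414748e-04  6.80864565e-05 -9.99999664e-01]] 85.55024800254866 -18.700000000000003
```

View pics/top0.png

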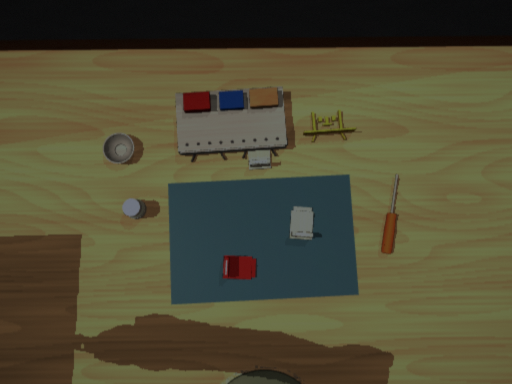

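View pics/scene0.png

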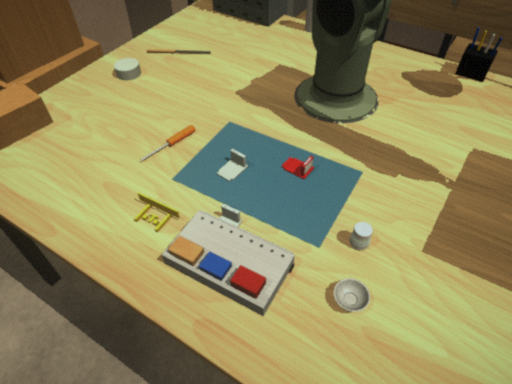

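Run:
```python
from h import *
crop('top0',170,80,360,260,4,'t_all')
crop('top0',280,195,330,250,10,'t_h')
crop('scene0',155,130,325,310,4,'s_h')
c=load('top0')
for n,u,v in [('holder',302,222),('red',240,268),('deckL',180,140),('deckR',283,140),('bayE',208,155),('fullplate',260,158),('yellow',328,127)]:
    print(n,pt(c,u,v).round(1))
```

```text
holder [ 488.  -103.2    3.2]
red [376.7  52.1   9.6]
deckL [692.1 197.4  37.8]
deckR [687.7 -57.   44.7]
bayE [6.617e+02 1.318e+02 1.000e-01]
fullplate [ 6.51e+02 -4.00e-01  7.10e+00]
yellow [ 731.2 -176.1    2.1]
```

View pics/t_all.png

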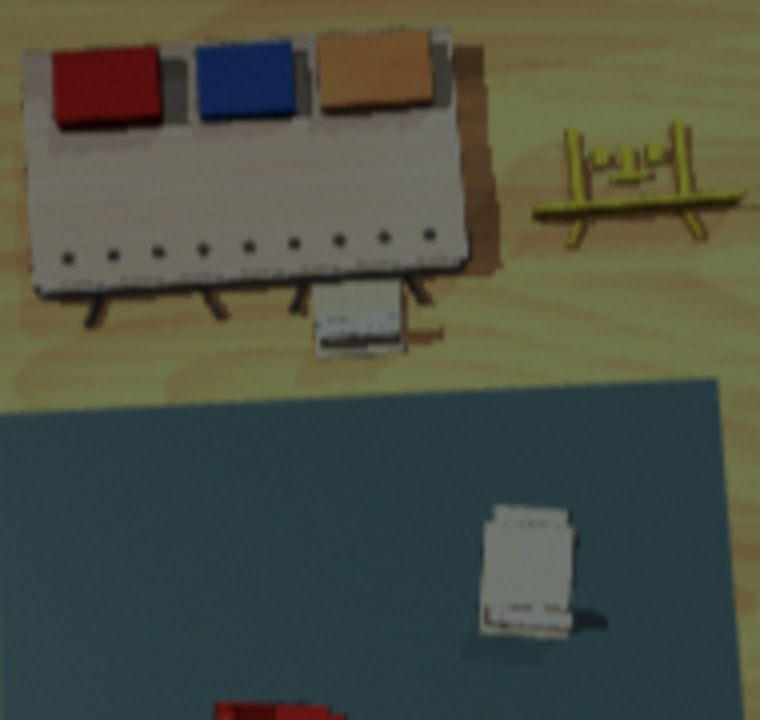

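View pics/s_h.png

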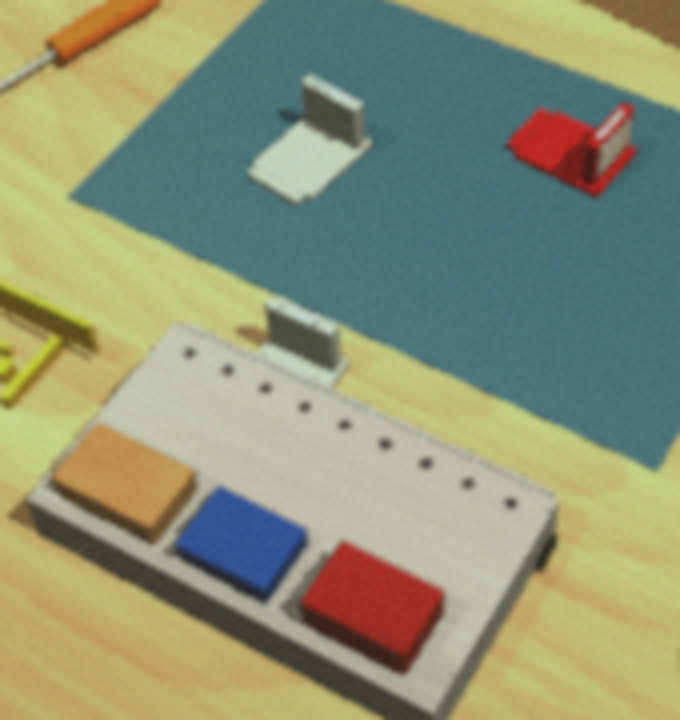

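View pics/t_h.png

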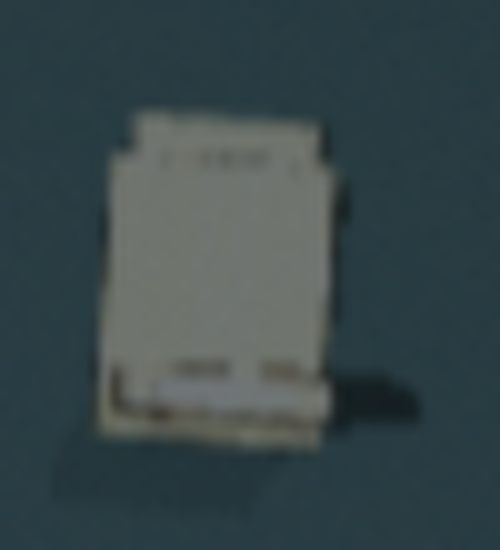

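Run:
```python
from h import *
c=load('top0')
def T(x,y,z): return pt(c,170+x/4-.4,80+y/4-.4,z)
def H(x,y,z): return pt(c,280+x/10-.45,195+y/10-.45,z)
nl,nr,rl,rr,sl,sr=[H(*p,6) for p in [(135,112),(320,122),(98,433),(320,448),(110,153),(337,165)]]
print(nl,nr,rl,rr)
print('widths',np.linalg.norm(nl-nr),np.linalg.norm(rl-rr),np.linalg.norm((nl+nr-rl-rr)/2))
ax=(nl+nr-rl-rr)/2; print('yaw',np.arctan2(ax[1],ax[0]), np.arctan2(*( (nl-nr)[[1,0]]*[1,1]))-np.pi/2,np.arctan2(*(rl-rr)[[1,0]])-np.pi/2)
ax/=np.linalg.norm(ax); print('origin',(rl+rr)/2+30*ax,(nl+nr)/2-50*ax)
fl,fr=T(36,290,40),T(468,264,40)
print('shelf lip',fl,fr,np.linalg.norm(fl-fr),'yaw',np.arctan2(*(fl-fr)[[1,0]])-np.pi/2)
bl,br=T(24,52,40),T(450,28,40); print(bl,br,np.linalg.norm(bl-fl))
for p in [(100,295),(92,325),(210,290),(220,316),(302,283),(296,310),(412,276),(425,302)]: print(p,T(*p,8).round(1))
for p in [(317,357),(404,354)]: print('full rear',T(*p,6).round(1))
# depth check
im=c['range_z']
from itertools import product
P=[]
for v in range(195,250):
  for u in range(280,330):
    p=pt(c,u,v)
    if p[2]>25: P.append(p)
P=np.array(P);print(len(P),P.mean(0) if len(P) else '',P.min(0),P.max(0))
```

```text
[528.75000969 -81.51785723   6.        ] [ 525.71182717 -127.73103788    6.        ] [448.93386119 -70.56551649   6.        ] [ 444.59162671 -125.50414813    6.        ]
widths 46.31294223789609 55.109965036610404 80.73753856296487
yaw -0.08170862585774126 -0.06564829932110938 -0.0788739383944983
origin [ 476.66265516 -100.48336444    6.        ] [ 477.39773308 -100.54356067    6.        ]
shelf lip [661.11582699 200.15775431  40.        ] [674.58382261 -65.92630435  40.        ] 266.4246857525386 yaw 0.050572409171249166
[813.12381278 209.12962836  40.        ] [826.00050166 -57.72959759  40.        ] 152.27252630950002
(100, 295) [664.6 165.    8. ]
(92, 325) [645.4 169.9   8. ]
(210, 290) [667.1  95.4   8. ]
(220, 316) [650.3  89.1   8. ]
(302, 283) [671.   37.1   8. ]
(296, 310) [653.6  41.    8. ]
(412, 276) [674.8 -32.7   8. ]
(425, 302) [657.9 -40.7   8. ]
full rear [623.7  28.1   6. ]
full rear [625.  -26.9   6. ]
115 [451.76008582 -82.54934721 186.81505456] [ 414.28504364 -122.47875899   27.42219539] [ 464.13808127   18.3215227  1139.17380161]
```

```bash
cat >> h.py <<'E'
def R(yaw,s=1):
    x=s*np.array([np.cos(yaw),np.sin(yaw),0]); z=np.array([0,0,-1.]); return np.column_stack([x,np.cross(z,x),z])
E
python3 - <<'E'
from h import *
for s in (1,-1):
    print(s,inverse_kinematics([457,-99,130],R(-.078,s)),inverse_kinematics([628,129,14],R(.0506,s)))
E
```

```text
1 [-0.37249929  0.51166471  0.61170116  2.11792085 -0.48302893  0.65023791
  0.49387329] [-0.49672744  0.85668726  0.31307285  1.69424984 -0.39297982  0.65323289
  0.08082066]
-1 [-0.69734039  0.85078532  1.22424619  2.13002105 -1.03119749  0.96881004
 -2.08975904] [ 0.41365472  1.22927045 -1.28377445  1.64188353  1.23526698  1.27671371
  2.06394724]
```

```bash
python3 - <<'E'
from h import *
movep([457,-99,150],R(-.078))
snap('wrist','w1'); s=read_state(); print(s['time'],s['eef_pos'],s['ft_force'])
E
python3 -c "
from h import *
crop('w1',0,0,512,384,1.5,'w1b')"
```

```text
2.8667 [457.23486535 -98.36932151 149.96836553] [-0.30226114 -0.21429081 -0.51295774]
```

View pics/w1b.png

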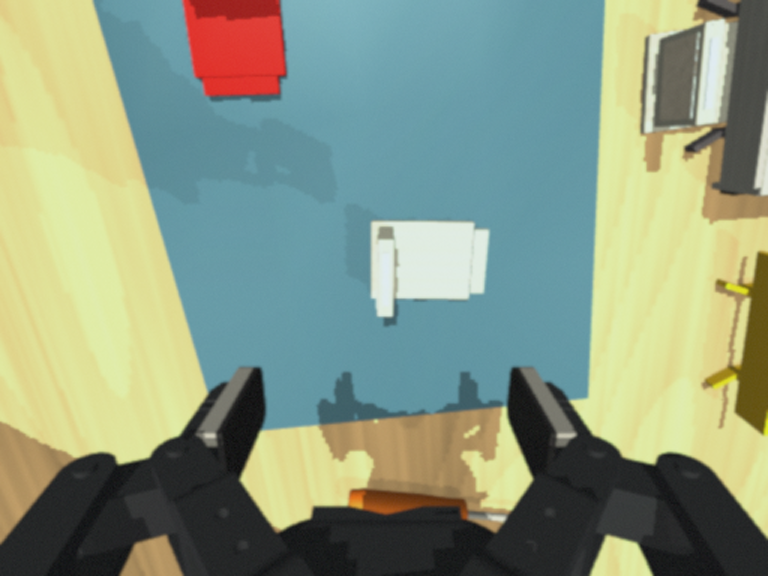

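The wrist view shows the white holder at about (430,262), nose to the right, plate top at (386,277). The red look-alike is at (235,45), the fitted holder is at the upper right, and the yellow decoy is at the right edge.

Run:
```python
from h import *
crop('w1',235,135,345,225,7,'w1c')
c=load('w1')
def W(x,y,z): return pt(c,x/1.5-.2,y/1.5-.2,z)
for p in [(378,238,46),(395,239,46),(377,317,46),(395,317,46),(371,221,6),(474,222,6),(470,300,6),(371,299,6),(489,231,6),(485,294,6)]: print(p,W(*p).round(1))
```

```text
(378, 238, 46) [454.6 -70.7  46. ]
(395, 239, 46) [464.5 -72.1  46. ]
(377, 317, 46) [ 449.7 -121.    46. ]
(395, 317, 46) [ 461.  -121.9   46. ]
(371, 221, 6) [449.4 -67.8   6. ]
(474, 222, 6) [518.7 -73.9   6. ]
(470, 300, 6) [ 515.2 -130.2    6. ]
(371, 299, 6) [ 444.4 -124.     6. ]
(489, 231, 6) [528.8 -80.8   6. ]
(485, 294, 6) [ 526.  -126.5    6. ]
```

View pics/w1c.png

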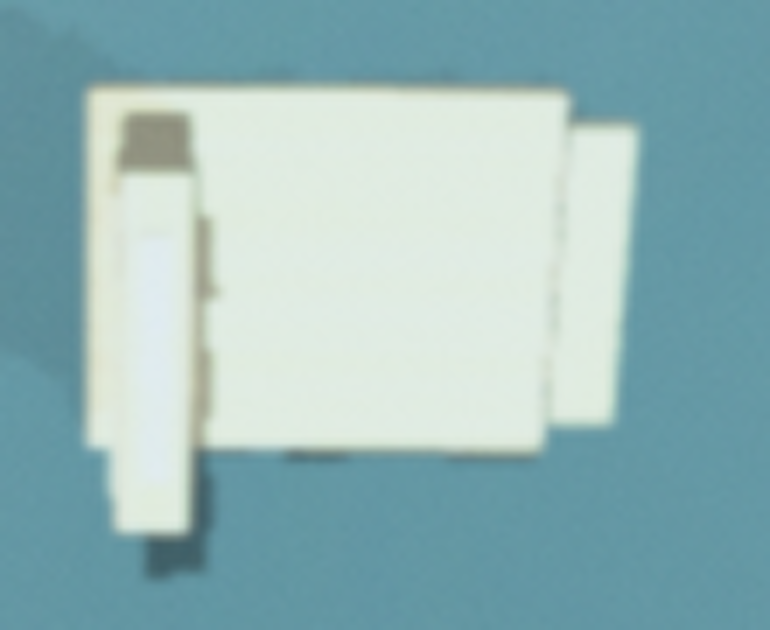

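Run:
```python
from h import *
movel([457,-98,150],R(-.083))
print(movel([457,-98,13],max_speed=140,guard=15))
print(read_state()['eef_pos'])
clamp(); s=read_state(); print(s['time'],s['eef_pos'],s['finger_gap'],s['ft_force'])
snap('top','t2');snap('wrist','w2')
crop('t2',230,150,360,270,6,'t2c')
```

```text
False
[457.29374294 -98.10309607  13.52134948]
4.925 [457.07786337 -98.01264181  13.17748181] 9.477089279061808 [-0.76869365  0.88181444  6.18129184]
```

View pics/w2.png

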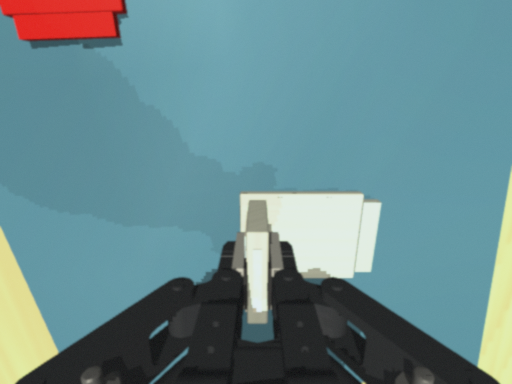

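View pics/t2c.png

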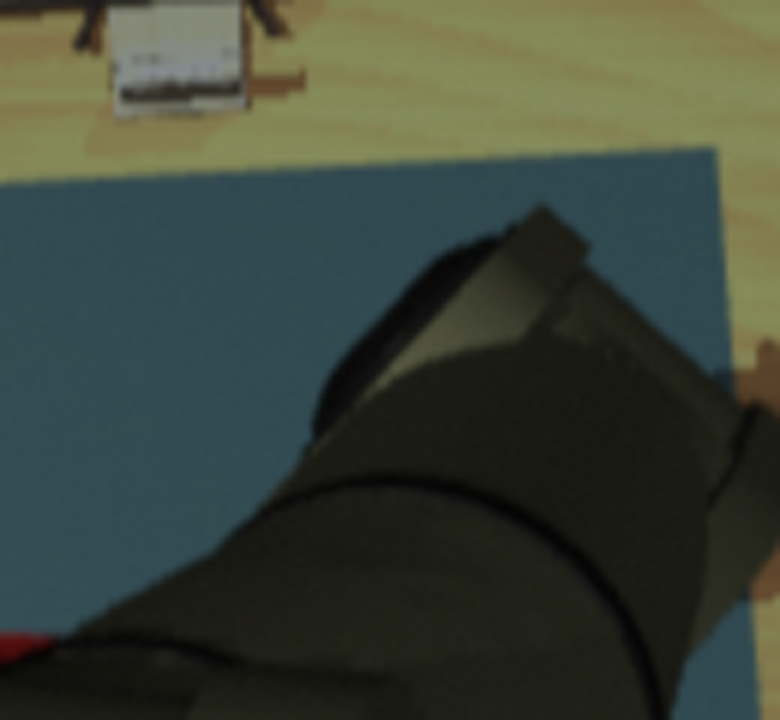

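Run:
```python
from h import *
c=load('w2'); crop('w2',225,180,395,290,4.5,'w2c')
tcp=np.array([457.08,-98.01])
ex=np.array([np.cos(-.083),np.sin(-.083)]);ey=np.array([-ex[1],ex[0]])
for p in [(240,192,6),(364,192,6),(354,278,6),(381,201,6),(372,272,6)]:
    w=pt(c,*p); print(p,w.round(1),((w[:2]-tcp)@ex).round(1),((w[:2]-tcp)@ey).round(1))
```

```text
(240, 192, 6) [449.9 -66.7   6. ] -9.8 30.6
(364, 192, 6) [518.7 -72.5   6. ] 59.3 30.5
(354, 278, 6) [ 514.7 -129.2    6. ] 60.0 -26.3
(381, 201, 6) [528.5 -78.7   6. ] 69.6 25.1
(372, 272, 6) [ 525.7 -125.7    6. ] 70.6 -21.9
```

View pics/w2c.png

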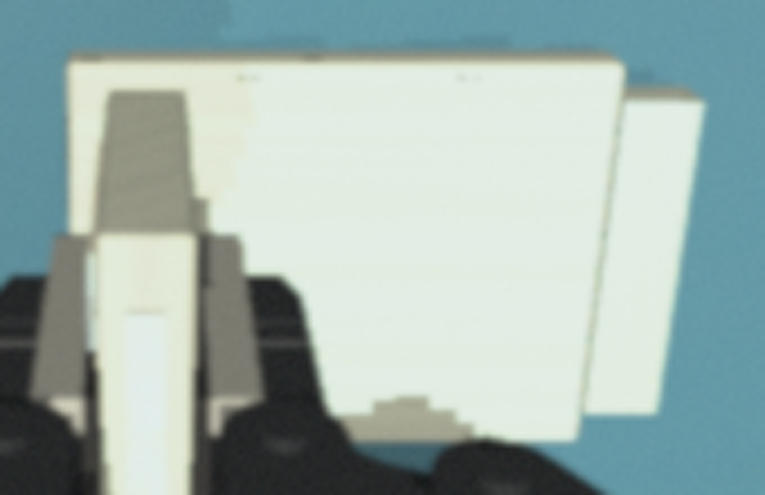

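Run:
```python
from h import *
y=.0506; bx=np.array([np.cos(y),np.sin(y)]); by=np.array([-bx[1],bx[0]])
bay=np.array([663.9,131.5]); pre=bay-106*bx-1.9*by
movel([457,-98,45],max_speed=120)
try: movel([*pre,45],R(y),max_speed=150)
except PlanningError as e: print(e); movep([*pre,45],R(y))
s=read_state(); print(s['time'],pre,s['eef_pos'],s['ft_force'],s['finger_gap'],s['tool_rot'][:,0])
snap('wrist','w3'); snap('top','t3')
crop('w3',0,0,512,384,1.5,'w3b'); crop('t3',170,130,300,230,6,'t3c')
```

```text
7.2167 [558.13176911 124.24112032] [557.97915178 123.40016822  45.05317858] [ 0.12829463  0.4924233  -0.80592554] 9.487920313585253 [ 9.98780613e-01  4.93686523e-02 -1.50073198e-04]
```

View pics/w3b.png

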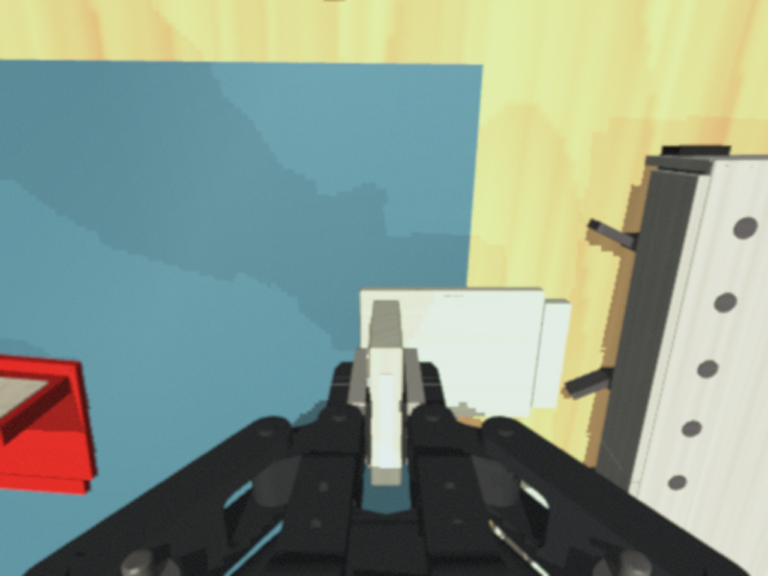

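View pics/t3c.png

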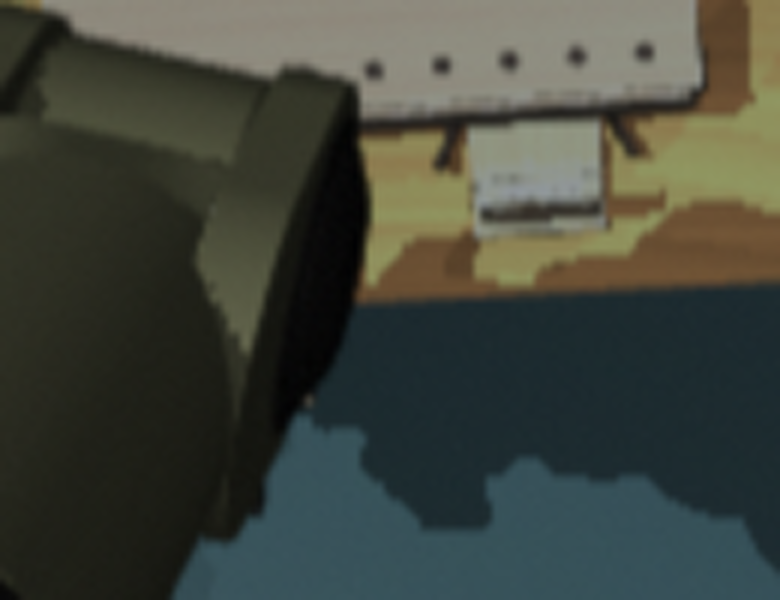

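Run:
```python
from h import *
crop('w3',365,130,450,285,5,'w3g')
c=load('w3'); tcp=np.array([557.98,123.40]); y=.0494
ex=np.array([np.cos(y),np.sin(y)]);ey=np.array([-ex[1],ex[0]])
def W(x,yy,z,n=''):
    w=pt(c,x/1.5-.2,yy/1.5-.2,z); print(n,(x,yy),w.round(1),((w[:2]-tcp)@ex).round(1),((w[:2]-tcp)@ey).round(1))
for p in [(360,289),(543,289),(530,416),(570,300),(552,408)]: W(*p,38,'foot')
for p in [(592,222),(567,385),(637,240),(612,374)]: W(*p,10,'guide')
for p in [(656,168),(600,468),(707,178),(640,470)]: W(*p,40,'lip')
```

```text
foot (360, 289) [546.7 153.2  38. ] -9.8 30.4
foot (543, 289) [614.6 156.6  38. ] 58.2 30.3
foot (530, 416) [618.6 100.8  38. ] 59.4 -25.5
foot (570, 300) [625.4 152.7  38. ] 68.8 25.9
foot (552, 408) [627.  105.1  38. ] 68.1 -21.7
guide (592, 222) [641.5 177.6  10. ] 86.0 50.0
guide (567, 385) [645.7  99.1  10. ] 86.4 -28.6
guide (637, 240) [662.1 170.9  10. ] 106.3 42.3
guide (612, 374) [665.9 106.1  10. ] 106.9 -22.6
lip (656, 168) [644.2 201.7  40. ] 90.0 73.9
lip (600, 468) [651.9  77.5  40. ] 91.5 -50.5
lip (707, 178) [662.1 199.3  40. ] 107.8 70.7
lip (640, 470) [669.3  77.3  40. ] 108.9 -51.6
```

View pics/w3g.png

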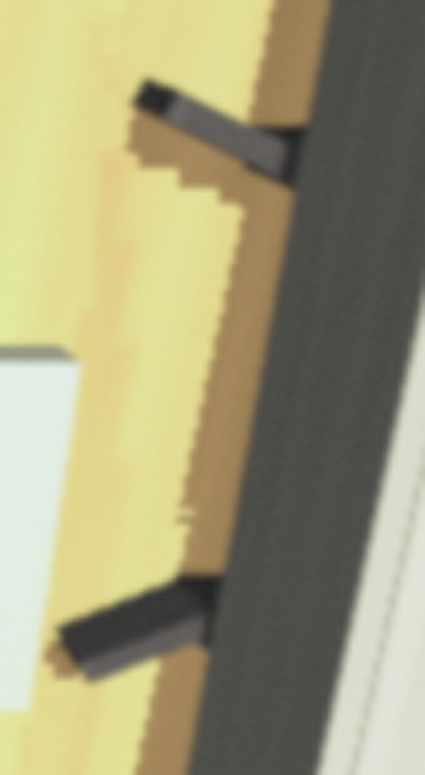

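Run:
```python
from h import *
c=load('w3'); tcp=np.array([557.98,123.40]); y=.0494
ex=np.array([np.cos(y),np.sin(y)]);ey=np.array([-ex[1],ex[0]])
v,u=np.mgrid[130:300,370:480]; r=c['range_z'][130:300,370:480]
P=np.stack([(u-c['cx'])/c['fx']*r,-(v-c['cy'])/c['fy']*r,-r,np.ones_like(r)],-1)@c['cam_to_world'].T
a=(P[...,:2]-tcp)@ex;b=(P[...,:2]-tcp)@ey;z=P[...,2]
print('bench z',np.median(z[(a>75)&(a<85)&(b>-10)&(b<30)]))
for k in range(84,108,2):
    m=(a>=k)&(a<k+2)&(z>7.5)&(z<13)
    L=b[m&(b>10)];Rr=b[m&(b<10)]
    print(k,len(L),len(Rr), [f(q).round(1) for q in (L,Rr) if len(q) for f in (np.min,np.max)])
m=(z>37)&(z<43)&(a>85); print('deck',z[m].mean(),m.sum())
for lo in range(-50,75,15):
    q=m&(b>=lo)&(b<lo+5); print(lo,a[q].min().round(1) if q.any() else '')
```

```text
bench z -0.32291523923801435
84 0 0 []
86 0 0 []
88 14 2 [np.float64(45.9), np.float64(49.1), np.float64(-34.7), np.float64(-33.3)]
90 23 17 [np.float64(45.3), np.float64(49.7), np.float64(-36.2), np.float64(-31.8)]
92 21 23 [np.float64(44.1), np.float64(48.6), np.float64(-36.9), np.float64(-30.9)]
94 22 23 [np.float64(43.3), np.float64(47.8), np.float64(-36.1), np.float64(-29.5)]
96 22 19 [np.float64(42.4), np.float64(47.2), np.float64(-34.1), np.float64(-29.2)]
98 22 21 [np.float64(41.6), np.float64(45.9), np.float64(-34.9), np.float64(-28.3)]
100 22 21 [np.float64(40.8), np.float64(44.5), np.float64(-32.9), np.float64(-26.9)]
102 20 21 [np.float64(39.5), np.float64(44.0), np.float64(-32.2), np.float64(-26.5)]
104 90 28 [np.float64(13.9), np.float64(61.4), np.float64(-31.8), np.float64(8.6)]
106 41 98 [np.float64(10.2), np.float64(60.5), np.float64(-62.1), np.float64(9.3)]
deck 39.576943858907214 6493
-50 
-35 105.4
-20 105.5
-5 105.0
10 104.6
25 104.7
40 104.2
55 104.6
70
```

```bash
cat > m.py <<'E'
from h import *
def analyse(f,tcp,y,zf):
    c=load(f)
    ex=np.array([np.cos(y),np.sin(y)]);ey=np.array([-ex[1],ex[0]])
    v,u=np.mgrid[100:300,200:480]; r=c['range_z'][100:300,200:480]
    P=np.stack([(u-c['cx'])/c['fx']*r,-(v-c['cy'])/c['fy']*r,-r,np.ones_like(r)],-1)@c['cam_to_world'].T
    a=(P[...,:2]-tcp[:2])@ex;b=(P[...,:2]-tcp[:2])@ey;z=P[...,2]
    for k in range(84,108,2):
        m=(a>=k)&(a<k+2)&(z>7.5)&(z<13)&(r>0)
        L=b[m&(b>10)];Q=b[m&(b<10)]
        if len(L) and len(Q): print('guide',k,len(L),len(Q),L.min().round(1),Q.max().round(1),((L.min()+Q.max())/2).round(2))
    for k in range(30,72,4):
        m=(a>=k)&(a<k+4)&(abs(z-zf)<2.2)&(abs(b)<38)&(r>0)
        if m.any(): print('foot',k,b[m].min().round(1),b[m].max().round(1),((b[m].min()+b[m].max())/2).round(2),z[m].mean().round(1))
    m=(z>37)&(z<43)&(a>75)
    for lo in range(-50,75,15):
        q=m&(b>=lo)&(b<lo+5); print('lip',lo,a[q].min().round(1) if q.any() else '',end=' ')
E
python3 - <<'E'
from m import *
print('old');analyse('w3',np.array([557.98,123.40]),.0494,38)
y=.055; bx=np.array([np.cos(y),np.sin(y)])
p=np.array([558.1,126.0])
print(movel([*p,45],R(y),max_speed=60))
print(movel([*p,13.0],max_speed=60,guard=12))
s=read_state(); print(s['time'],s['eef_pos'],s['ft_force'],s['tool_rot'][:,0])
snap('wrist','w4')
analyse('w4',s['eef_pos'],np.arctan2(s['tool_rot'][1,0],s['tool_rot'][0,0]),6)
crop('w4',0,0,512,384,1.5,'w4b')
E
```

```text
old
guide 88 14 2 45.9 -33.3 6.3
guide 90 23 17 45.3 -31.8 6.71
guide 92 21 23 44.1 -30.9 6.56
guide 94 22 23 43.3 -29.5 6.92
guide 96 22 19 42.4 -29.2 6.61
guide 98 22 21 41.6 -28.3 6.64
guide 100 22 21 40.8 -26.9 6.93
guide 102 20 21 39.5 -26.5 6.49
guide 104 104 28 13.9 8.6 11.25
guide 106 44 98 10.2 9.3 9.77
foot 30 -26.2 29.3 1.53 37.5
foot 34 -26.2 29.6 1.71 37.5
foot 38 -26.3 29.4 1.56 37.5
foot 42 -26.2 29.4 1.59 37.5
foot 46 -26.7 29.7 1.51 37.5
foot 50 -26.1 29.6 1.73 37.4
foot 54 -26.0 30.0 2.0 37.5
foot 58 -26.0 29.4 1.7 37.4
foot 62 -22.0 24.7 1.32 37.5
foot 66 -22.1 24.6 1.22 37.4
foot 70 -19.0 21.5 1.27 36.7
lip -50  lip -35 105.4 lip -20 105.5 lip -5 105.0 lip 10 104.6 lip 25 104.7 lip 40 104.2 lip 55 104.6 lip 70 104.8 False
True
8.0917 [557.52468439 125.93017792  12.97582401] [0.33915394 0.66357581 3.17475367] [ 0.9984889   0.05493621 -0.0013889 ]
guide 88 16 5 43.1 -35.5 3.79
guide 90 35 26 42.2 -35.2 3.51
guide 92 35 26 41.4 -34.0 3.72
guide 94 26 30 40.4 -33.0 3.69
guide 96 29 33 39.8 -32.4 3.72
guide 98 34 27 39.0 -31.4 3.81
guide 100 28 32 37.6 -30.3 3.65
guide 102 27 31 36.9 -28.6 4.15
guide 104 65 38 13.6 1.2 7.4
guide 106 187 128 10.5 9.7 10.13
foot 30 -26.3 29.4 1.54 5.6
foot 34 -26.5 29.4 1.48 5.6
foot 38 -26.2 29.6 1.69 5.6
foot 42 -26.0 29.5 1.79 5.7
foot 46 -25.7 29.4 1.81 5.7
foot 50 -26.7 29.5 1.4 5.7
foot 54 -26.1 29.4 1.62 5.6
foot 58 -26.2 29.1 1.47 5.6
foot 62 -21.5 24.6 1.55 5.6
foot 66 -21.8 24.6 1.4 5.6
foot 70 -20.4 23.6 1.62 4.9
lip -50  lip -35  lip -20 106.9 lip -5 105.2 lip 10  lip 25  lip 40  lip 55  lip 70
```

View pics/w4b.png

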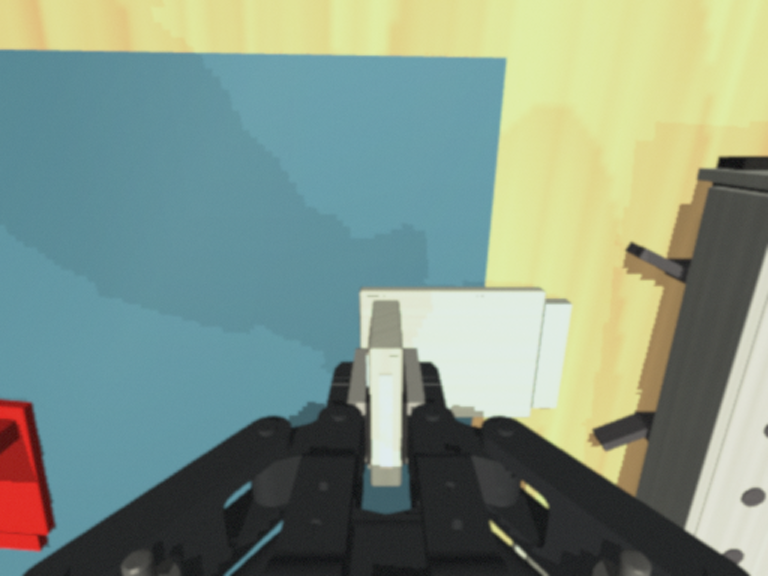

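Run:
```python
from m import *
y=.056; bx=np.array([np.cos(y),np.sin(y)]);by=np.array([-bx[1],bx[0]])
p0=np.array([557.52,125.93])
# cmd offset: keep y steady-state bias in mind
p=p0+2.2*by
movel([*p,13.1],R(y),max_speed=40)
s=read_state();print(s['eef_pos'],s['ft_force'])
for d in (35,55):
    g=movel([*(p+d*bx),13.1],max_speed=60,guard=12)
    s=read_state();print(d,g,s['time'],s['eef_pos'].round(2),((s['eef_pos'][:2]-p)@np.c_[bx,by]).round(2),s['ft_force'].round(2))
    if g: break
snap('wrist','w5');snap('scene','s5');crop('w5',0,0,512,384,1.5,'w5b');crop('s5',180,150,330,270,5,'s5c')
```

```text
[557.72688885 127.35128917  12.90813978] [ 0.35188765 -4.45558394  7.09355928]
35 True 8.6 [557.94 127.35  12.91] [ 0.5  -0.81] [-1.09 -0.44 10.84]
```

View pics/w5b.png

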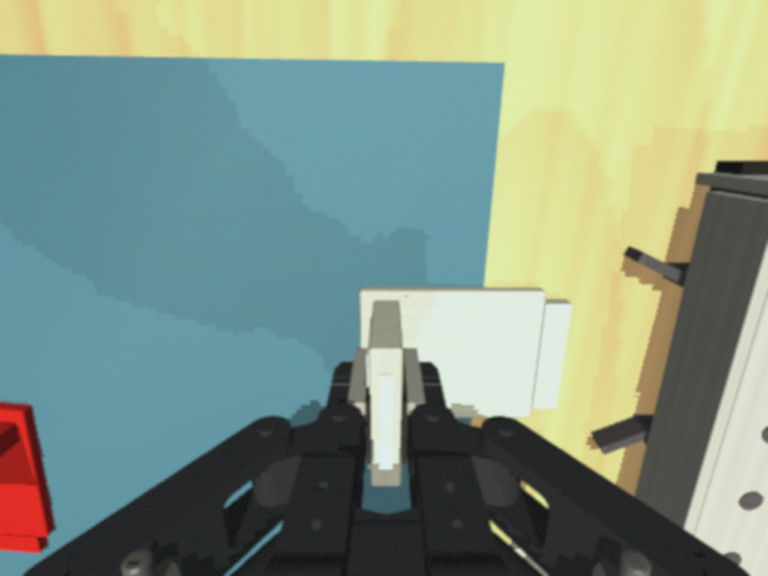

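View pics/s5c.png

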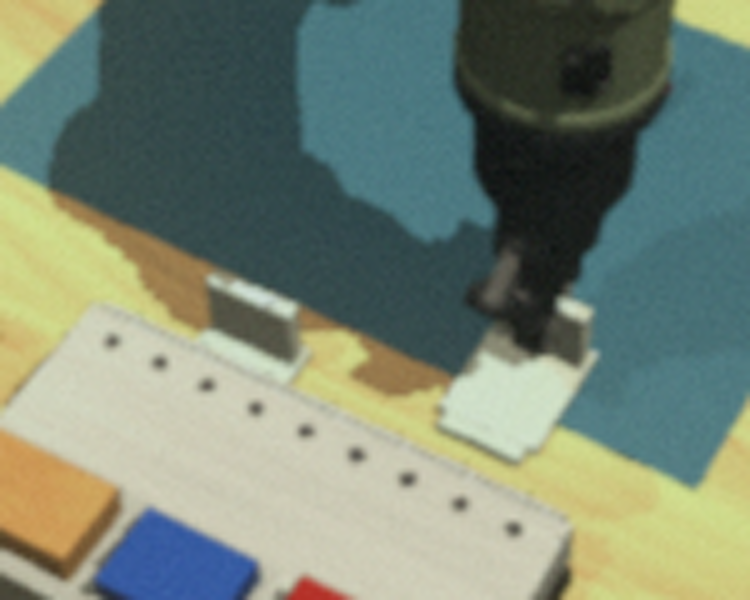

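Run:
```python
from m import *
y=.056; bx=np.array([np.cos(y),np.sin(y)]);by=np.array([-bx[1],bx[0]])
p=np.array([557.52,125.93])+2.3*by
P=lambda d,z:[*(p+d*bx),z]
movel(P(0,13.5),R(y),max_speed=20)
s=read_state();print(s['eef_pos'],s['ft_force'])
z=13.5
if s['ft_force'][2]>3: z=13.9
for d in (30,50):
    g=movel(P(d,z),max_speed=50,guard=14)
    s=read_state();print(d,g,s['time'],s['eef_pos'].round(2),((s['eef_pos'][:2]-p)@np.c_[bx,by]).round(2),s['ft_force'].round(2))
    if g: break
snap('wrist','w6');analyse('w6',s['eef_pos'],np.arctan2(s['tool_rot'][1,0],s['tool_rot'][0,0]),6)
crop('w6',0,0,512,384,1.5,'w6b')
```

```text
[557.17866204 128.27895766  13.098258  ] [ 0.65543309 -0.87795109 -0.19967648]
30 False 9.7 [587.1  129.82  13.38] [29.75 -0.08] [-0.09  0.11 -0.19]
50 False 10.25 [607.24 130.88  13.34] [49.92 -0.15] [-0.29 -0.07 -1.16]
foot 30 -26.2 29.7 1.77 5.9
foot 34 -26.0 29.8 1.9 5.9
foot 38 -25.9 29.7 1.92 5.9
foot 42 -26.1 29.8 1.82 5.9
foot 46 -26.0 29.6 1.79 5.9
foot 50 -26.0 29.7 1.87 5.9
foot 54 -30.5 38.0 3.75 5.9
foot 58 -30.4 37.8 3.73 5.7
lip -50  lip -35  lip -20  lip -5 75.0 lip 10 75.0 lip 25 75.0 lip 40 75.0 lip 55 75.0 lip 70 75.1
```

View pics/w6b.png

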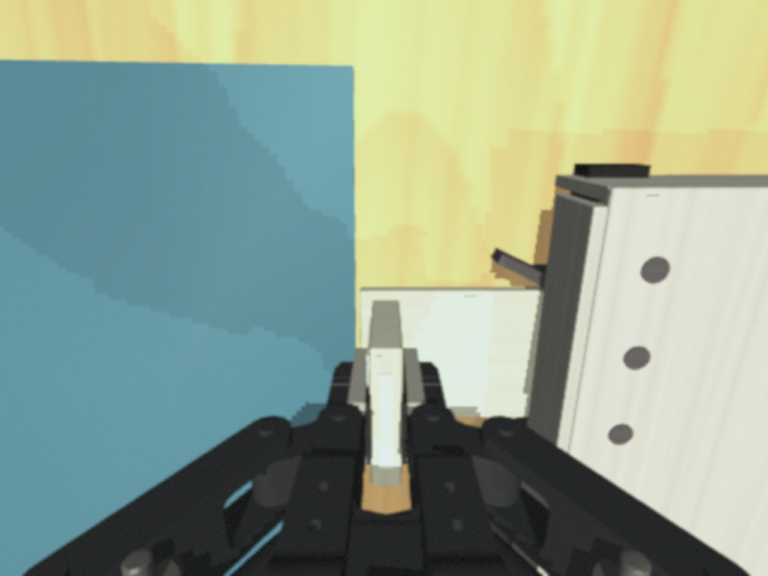

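Run:
```python
from m import *
y=.056; bx=np.array([np.cos(y),np.sin(y)]);by=np.array([-bx[1],bx[0]])
p=np.array([557.52,125.93])+2.3*by
z=13.5
for d in (56,58,60,62,64,66,68,70,72,74):
    g=movel([*(p+d*bx),z],max_speed=25,guard=25)
    s=read_state();print(d,g,round(s['time'],2),((s['eef_pos'][:2]-p)@np.c_[bx,by]).round(2),s['eef_pos'][2].round(2),s['ft_force'].round(2))
    if g or s['ft_force'][0]<-22: break
print(s['finger_gap'])
```

```text
56 False 10.69 [56.05 -0.  ] 13.46 [ 0.32  0.18 -0.79]
58 False 10.94 [ 5.808e+01 -1.000e-02] 13.5 [-0.54 -0.28 -0.25]
60 False 11.19 [ 6.012e+01 -3.000e-02] 13.5 [ 0.02  0.36 -0.95]
62 False 11.44 [ 6.168e+01 -2.000e-02] 13.38 [-3.06  0.7   0.64]
64 False 11.69 [ 6.375e+01 -2.000e-02] 13.38 [-3.57 -0.07  1.32]
66 False 11.94 [ 6.568e+01 -1.000e-02] 13.39 [-4.69 -0.63  1.29]
68 False 12.19 [6.754e+01 1.000e-02] 13.36 [-6.76 -0.87  1.35]
70 False 12.44 [ 6.942e+01 -1.000e-02] 13.35 [-6.64 -0.88  3.15]
72 False 12.69 [ 7.055e+01 -5.000e-02] 13.22 [-12.5   -1.61   6.13]
74 False 12.94 [ 7.06e+01 -7.00e-02] 13.2 [-28.83  -1.56  19.04]
8.980425649071238
```

Run:
```python
from m import *
y=.056; bx=np.array([np.cos(y),np.sin(y)]);by=np.array([-bx[1],bx[0]])
p=np.array([557.52,125.93])+2.3*by
movel([*(p+73.2*bx),13.5],max_speed=10)
for i in range(3):
    wait(.4); s=read_state();print(round(s['time'],2),((s['eef_pos'][:2]-p)@np.c_[bx,by]).round(2),s['eef_pos'][2].round(2),s['ft_force'].round(2),s['finger_gap'],s['tool_rot'][:,2])
snap('wrist','w7');snap('scene','s7');snap('top','t7')
analyse('w7',s['eef_pos'],np.arctan2(s['tool_rot'][1,0],s['tool_rot'][0,0]),6)
crop('w7',0,0,512,384,1.5,'w7b');crop('s7',180,150,330,270,5,'s7c')
```

```text
13.59 [ 7.064e+01 -4.000e-02] 13.23 [-21.99  -1.25  13.02] 9.19941069658382 [-5.09134781e-03  9.45304940e-05 -9.99987035e-01]
13.99 [ 7.061e+01 -4.000e-02] 13.23 [-21.81  -2.32  13.03] 9.031116811360492 [-5.14628199e-03  1.15920667e-04 -9.99986751e-01]
14.39 [ 7.065e+01 -6.000e-02] 13.24 [-21.91  -1.05  13.05] 9.650587799752333 [-5.07874487e-03  1.04768594e-04 -9.99987098e-01]
foot 30 -25.8 29.6 1.89 5.7
foot 34 -30.6 37.9 3.65 5.7
lip -50  lip -35  lip -20  lip -5 75.0 lip 10 75.0 lip 25 75.0 lip 40 75.0 lip 55 75.0 lip 70 75.0
```

View pics/w7b.png

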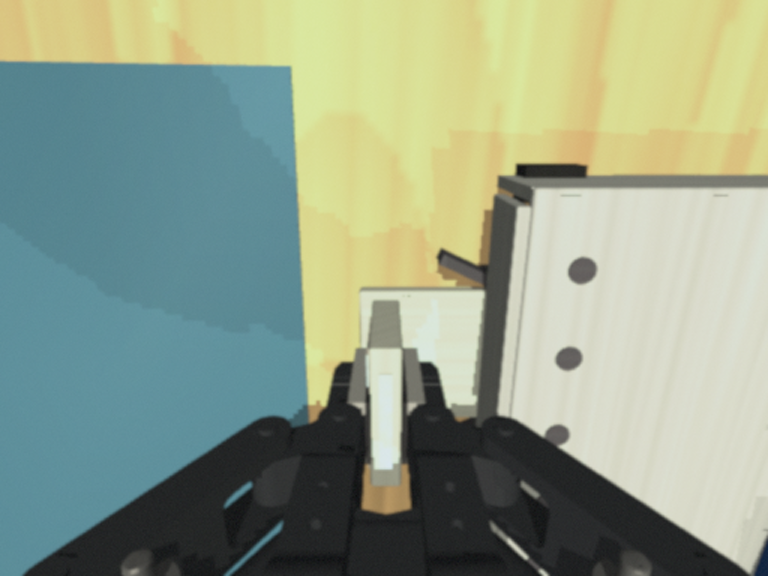

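View pics/s7c.png

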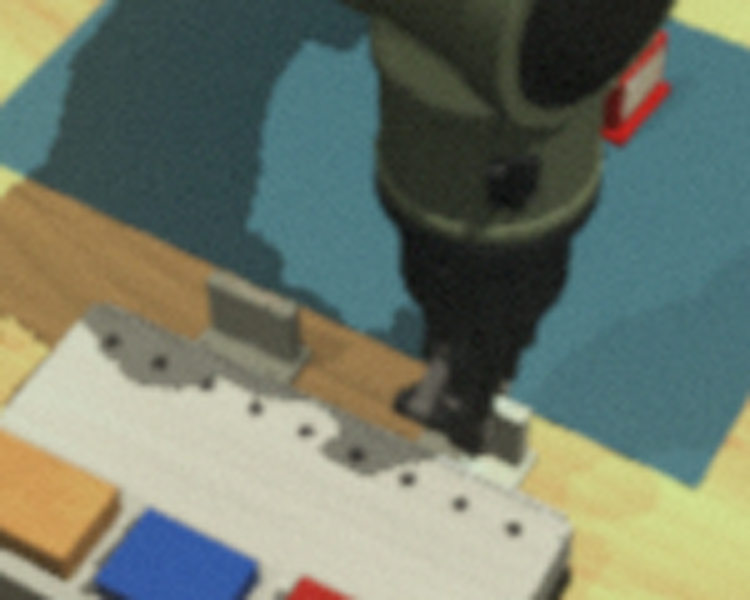

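View pics/t7.png

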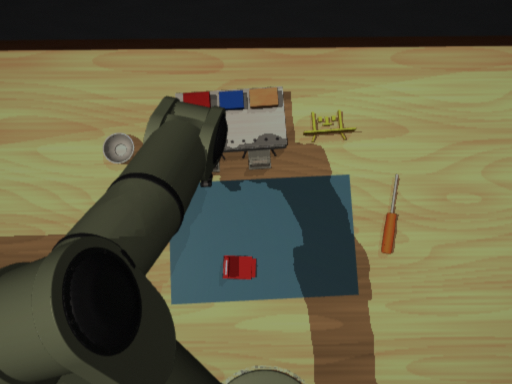

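Run:
```python
from h import *
a=cv2.imread('pics/s7.png');cv2.imwrite('pics/s7f.png',np.hstack([a[:, :400],cv2.imread('pics/scene0.png')[:, :400]]))
```

```text
(no output)
```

View pics/s7f.png

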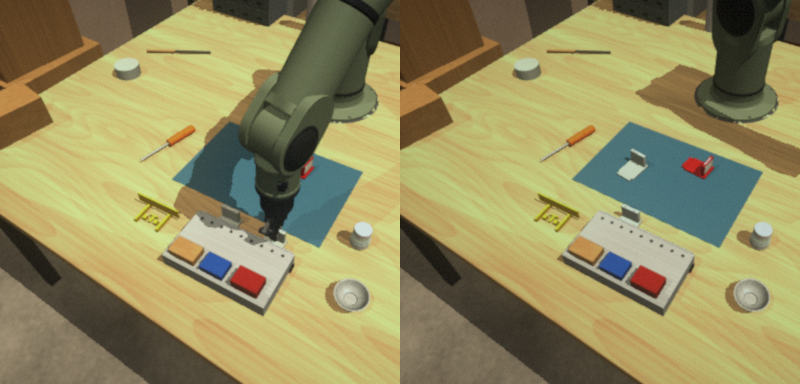

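The jar (361,236), dish (350,296) and screwdriver (168,143) have not moved. The holder sits in the empty place, level with the fitted one, and is still gripped.

```bash
python3 -c "
from h import *
print(finish_job()); s=read_state(); print(s['time'],s['eef_pos'],s['ft_force'],s['finger_gap'])"
```

```text
the job is handed in; nothing more can be done
None
the job is handed in; nothing more can be done
```

The loose white holder is fully home in the empty place, beside the holder already fitted. The gripper still holds it by its ticket plate and pushes it against the stop. I handed the job in at about 14.5 s on the robot clock.

**How it went:** I carried it to the front of the shelf, set it flat and lined it up with the guides using the wrist depth image. Then I slid it in nose first.

**Contact:** The clip met the nose after about 60.5 mm of slide, with force rising from about 3 N to 7 N. The stop came at 70.6 mm, so the clip travelled about 10 mm, as described. I first pushed to 29 N, then eased to a steady 22 N, and the position did not shift over the last second I checked.

**Bystanders:** In the last scene picture, the screwdriver, jar, dish, red look-alike and yellow decoy had not visibly moved.

**Checks that disagreed or could not be made:**
- **Sideways position:** The first overhead estimate of the empty place differed from the wrist depth measurement by about 4 mm. I used the wrist measurement, taken with the holder and guides at nearly the same height, and felt no side contact on the way in.
- **Guard stops:** The force guard tripped twice on bench contact, once while lowering and once from friction at the start of the slide. I raised the tool about 0.4 mm and carried on. The holder was seen flat, within about 0.3 mm.
- **Final pictures:** The lip distance could not be measured again with the holder home. The arm also hid the holder from the top camera. Full insertion therefore rests on the force and travel readings and the wrist and scene views.

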